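# Release the latched key of the air-valve bank

## Task

Check the four-key air-valve bank on the bench before the air is turned on: with the tips of the closed fingers, tap each of the four black keys lightly, one after the other from left to right, to feel which one is latched down, without pushing a free key in or the latched one out. Then press the latched key firmly home and let go so that it springs up and all four keys stand free. Only touch and press: grip nothing, and leave the loose things lying where they are.

Things in the scene. Friction and masses are not known exactly. Their poses are not given: they have to be found in the camera images.
- valve_bank: air-valve bank screwed to the bench: aluminium bar 76 x 284 x 16 mm carrying four identical grey valve blocks (70 x 56 mm, tops 60 mm above the bench) between two end blocks (tops 46 mm). Origin: centre of the bar's underside, on the bench; x across the bar, away from the robot, y along the row to its left end, z up. Fittings stick out about 25 mm at both ends, 16 mm behind the blocks.
- station_1 (a point): centre of the top face of the metal collar (41 mm across) round the first key, leftmost seen from the robot; 65 mm above the bench; does not move with the key. The key is a black upright round cap, 30 mm across, flat on top, that moves straight down: its top is 18 mm above this point when free, 12 mm when latched down, 8 mm when pushed fully home (stop).
- station_2 (a point): the same point at the second key from the left; keys are 58 mm apart. All four keys look and work alike; which one is latched differs from start to start. A free key starts to move at 3 N, takes about 6 N at the bottom of its 10 mm stroke and springs back up when let go; pushed in more than 6 mm it opens its valve, which must not happen.
- station_3 (a point): the same point at the third key from the left. A latched key, held 6 mm down by a catch inside its block, stays put under less than 4 N; pushed 3 mm or more farther down (about 6 N; the stop is at 4 mm) and kept there for a quarter of a second, the catch drops away and the key springs up to the free height when let go. Pushed less, it stays latched.
- station_4 (a point): the same point at the fourth, rightmost key. A light tap touches the cap with about 0.5 to 3 N and lets go again: a free key is met 6 mm higher than the latched one.
- v_block: a machinist's steel V block, 62 x 56 mm, 45 mm high; origin at the centre of its underside; a bystander
- big_nut: a big brass-coloured hexagon nut, 46 x 52 mm, 24 mm high, lying flat; origin at the centre of its underside; a bystander
- wood_wedge: a hardwood wedge, 42 x 130 mm, 34 mm high; origin at the centre of its underside; a bystander
- grease_tin: a round tin with a push lid, 71 mm across, 75 mm high; origin at the centre of its underside; a bystander
- chisel: a cold chisel lying flat, 18 x 180 mm, 16 mm high, long along its y; origin at the centre of its underside; a bystander
- screwdriver_small: a small screwdriver lying down, 28 x 168 mm, 28 mm high, long along its y; origin at the centre of its underside; a bystander

How it is judged:
On the way, in this order (a step that is already met when the one before it is completed fails the run):
1. key 1 from the left is touched by the fingers while the latched key is still down (z of valve_d_key_c0 in the frame of valve_bank below 0.07075 m and ((horizontal distance between valve_a_key_c0 and station_1 below 0.01 m and contact force between the fingers and valve_a_key above 0.4 N) or (horizontal distance between valve_b_key_c0 and station_1 below 0.01 m and contact force between the fingers and valve_b_key above 0.4 N) or (horizontal distance between valve_c_key_c0 and station_1 below 0.01 m and contact force between the fingers and valve_c_key above 0.4 N) or (horizontal distance between valve_d_key_c0 and station_1 below 0.01 m and contact force between the fingers and valve_d_key above 0.4 N))), for 0.02 s.
2. key 2 from the left is touched by the fingers while the latched key is still down (z of valve_d_key_c0 in the frame of valve_bank below 0.07075 m and ((horizontal distance between valve_a_key_c0 and station_2 below 0.01 m and contact force between the fingers and valve_a_key above 0.4 N) or (horizontal distance between valve_b_key_c0 and station_2 below 0.01 m and contact force between the fingers and valve_b_key above 0.4 N) or (horizontal distance between valve_c_key_c0 and station_2 below 0.01 m and contact force between the fingers and valve_c_key above 0.4 N) or (horizontal distance between valve_d_key_c0 and station_2 below 0.01 m and contact force between the fingers and valve_d_key above 0.4 N))), for 0.02 s.
3. key 3 from the left is touched by the fingers while the latched key is still down (z of valve_d_key_c0 in the frame of valve_bank below 0.07075 m and ((horizontal distance between valve_a_key_c0 and station_3 below 0.01 m and contact force between the fingers and valve_a_key above 0.4 N) or (horizontal distance between valve_b_key_c0 and station_3 below 0.01 m and contact force between the fingers and valve_b_key above 0.4 N) or (horizontal distance between valve_c_key_c0 and station_3 below 0.01 m and contact force between the fingers and valve_c_key above 0.4 N) or (horizontal distance between valve_d_key_c0 and station_3 below 0.01 m and contact force between the fingers and valve_d_key above 0.4 N))), for 0.02 s.
4. key 4 from the left is touched by the fingers while the latched key is still down (z of valve_d_key_c0 in the frame of valve_bank below 0.07075 m and ((horizontal distance between valve_a_key_c0 and station_4 below 0.01 m and contact force between the fingers and valve_a_key above 0.4 N) or (horizontal distance between valve_b_key_c0 and station_4 below 0.01 m and contact force between the fingers and valve_b_key above 0.4 N) or (horizontal distance between valve_c_key_c0 and station_4 below 0.01 m and contact force between the fingers and valve_c_key above 0.4 N) or (horizontal distance between valve_d_key_c0 and station_4 below 0.01 m and contact force between the fingers and valve_d_key above 0.4 N))), for 0.02 s.
5. the latched key is pushed home (more than 8 mm below its free height) (z of valve_d_key_c0 in the frame of valve_bank below 0.06675 m and contact force between the fingers and valve_d_key above 0.4 N), for 0.02 s.
At the end, for the whole second after the job is handed in: All four keys stand free, each within 1.5 mm of its full height (z of each of valve_a_key_c0, valve_b_key_c0, valve_c_key_c0, valve_d_key_c0 in the frame of valve_bank above 0.07325 m); the robot touches nothing.
It fails at once if a free key was pushed in more than 6 mm (z of any of valve_a_key_c0, valve_b_key_c0, valve_c_key_c0 in the frame of valve_bank below 0.06875 m).
It fails at once if a key was taken between the fingers (distance between the grasp point and valve_a_key_c0 below 0.02 m or distance between the grasp point and valve_b_key_c0 below 0.02 m or distance between the grasp point and valve_c_key_c0 below 0.02 m or distance between the grasp point and valve_d_key_c0 below 0.02 m).
It fails at once if a loose thing was moved or lifted (distance of any of v_block, big_nut, wood_wedge, grease_tin, chisel, screwdriver_small from where it was at the start of the episode above 0.015 m).
It also fails if it takes over 43 s, if anything falls off the work surface, if the arm or the gripper's body presses on something with over 40 N, if the wrist force passes 120 N, or if a joint passes its speed limit or range.

## Robot

A 6-joint arm with a two-finger parallel gripper is mounted at the origin on a cart in front of the work surface, level with it; the furniture and walls round the work are solid. World frame = base frame: x ahead of the robot, y to its left, z up, the work surface at z = 0. Lengths are in m, angles in rad, forces in N, time in s.
With the tool pointing down it reaches from about 0.35 to 0.975 m from the base axis. Payload 4.9 kg.
Tool frame: the origin (TCP) lies midway between the tips of the shut fingers; the grasp point (between the pads) lies 19 mm behind it; z points along the fingers, y is the line along which they close (so a half turn about z gives the same grasp; the last joint's range is limited). The gripper opens to 85 mm and grips with 20 to 120 N. Pads are 22 mm wide; open, the fingers measure 114 mm over their backs; the gripper's body (76 mm by 85 mm) begins 54 mm behind the grasp point. The pads swing forward as they close: fully open they stand 13 mm farther back than shut.
Start: joints at [1.067, 0.053, 1.613, -0, 1.476, -0.119], TCP at [0.235, 0.579, 0.231] pointing down, gripper open.
Joint ranges: [-3.01, 3.01], [-1.01, 2.22], [0.06, 2.58], [-1.02, 4.17], [0.09, 2.62], [-3.14, 3.14]. Speed limits (rad/s): [2.57, 2.57, 3.14, 3.14, 3.14, 3.14].

## Interface

Orientations are given as a rotation vector (axis times angle).
In Python, from station import ctrl, optics, job gives the robot as it stands.
- The arm moves only by the shell command python3 -m jog 'ROWS' [OPENING] [FORCE]. ROWS is JSON, a list of rows, each a list of 2 entries, a list of its own where there are three numbers: the shift along the tool's x, y, z in m, then the turn, a rotation vector about the tool's x, y, z in rad. A call has 1 to 5 rows; each row is the pose to reach, as a shift and turn from the pose commanded when the call began, along the tool's axes at that moment; what a row does not reach only later rows make up. A row lasts 1/10 s, in which the tool goes at most 50 mm and 8.59 degrees, less where a joint would pass 70% of its speed; a pose out of reach is approached as far as the arm can. A call with a gripper value outside its range is refused whole. OPENING is the opening, from 0 (shut) to 1 (fully open), set as the call begins (- or left out, the last holds). The fingers move at their own pace and stop on an object; FORCE is the grip in N (left out, the last holds). Time passes only in rows, so rows that repeat a pose let the fingers close. It gives the time, the measured TCP pose, the force, the opening and the grip force at its end, in the units of the state.
- ctrl.get_obs(): the state, without advancing time (a new reading comes with each control period).
- optics.get_image(name): name is "scene" or "side" or "wrist"; returns a dict with "image" (420x560x3 uint8, blue, green, red), "fx", "fy", "cx", "cy" (pixels), "D" ([k1, k2, p1, p2, k3] as OpenCV has them; the pictures are not rectified), "rvec" (rotation vector, rad) and "tvec" (3), from world to camera coordinates, as OpenCV has them; the wrist camera has in their place "mount" (4x4, takes a point from camera to tool coordinates, whose origin is the TCP and whose axes are the flange's). Camera axes: x right, y down, z forward; pixel columns grow to the right and rows downward; lengths in m; the calibration is good to about 2 mm. A picture is of the moment at which its call begins: read the wrist's pose just before it. There is no depth.
- job.finish_job(): hands the job in; it is judged then, once.
The state is a dict: "t": time; "q": joint angles; "dq": joint speeds; "effort": joint torques, N m; "tool_pos": TCP position; "tool_rot": TCP orientation; "contact_force": force on the tool from outside, world axes, zero at the start; "wrist_torque": the same for the moment, N m; "opening": finger opening in m; "grip_force": force on a finger pad.
Only numpy, scipy, OpenCV 4.12 (cv2) and the standard library are available. Lean on these libraries where they do the work, as an engineer would, in place of code of your own. Each camera call takes 0.05 s, during which the arm holds its last target. There are 200 camera calls.

## Working session

There is one attempt and no reset: what is moved stays moved. The work goes in short steps, Python scripts to look and compute and a shell command to move; the robot and the scene stay as the last step left them, time stands still between calls to the robot, and variables do not carry over. Pictures are saved under pics/ and viewed, at most 10 in all, crops included, and the job is handed in when it is done.

```bash
mkdir -p pics; ls
python3 - <<'E'
from station import ctrl,optics
import cv2
o=ctrl.get_obs();print({k:o[k] for k in('t','tool_pos','tool_rot','contact_force','opening')})
for n in("scene","side"):
    d=optics.get_image(n);cv2.imwrite(f"pics/{n}0.png",d["image"])
    print(n,d["fx"],d["cx"],d["cy"],d["D"],d["rvec"],d["tvec"])
E
```

```text
pics
{'t': 0.0, 'tool_pos': array([0.23428678, 0.57873823, 0.2300589 ]), 'tool_rot': array([-0.60059133, -3.08299734,  0.00312302]), 'contact_force': array([ 0.30932825,  0.13563974, -0.53581723]), 'opening': 0.08549933327059962}
scene 439.20470466048164 280.045999012116 205.5144052276805 [0.0377957 0.        0.        0.        0.       ] [ 2.32611887 -0.73734669  0.2805235 ] [-0.42754657  0.25303393  1.15387381]
side 396.9069216536803 282.31454130028715 210.1568918941307 [-0.0914488  0.         0.         0.         0.       ] [ 0.0342248   2.83615279 -1.28866445] [0.50415456 0.07311003 1.20360673]
```

View pics/scene0.png

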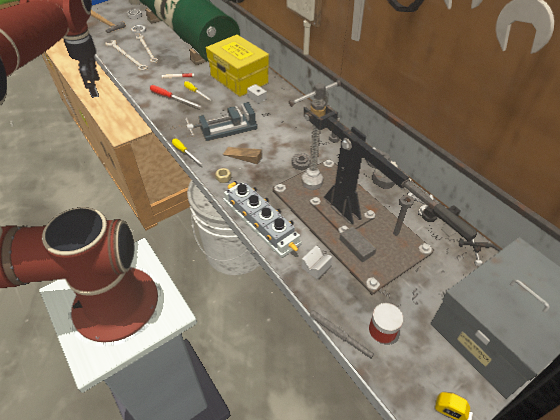

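View pics/side0.png

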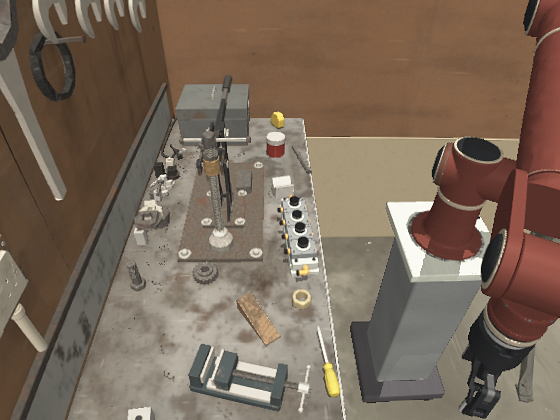

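The bank sits near the bench edge: scene pixels about (237,190)–(285,232), side pixels about (295,200)–(303,245). I'll enlarge both.

Run:
```python
import cv2,numpy as np
a=cv2.imread("pics/scene0.png")[165:270,205:335];b=cv2.imread("pics/side0.png")[180:285,250:350]
a=cv2.resize(a,None,fx=6,fy=5.7,interpolation=cv2.INTER_CUBIC)
a=cv2.resize(cv2.imread("pics/scene0.png")[165:265,210:310],None,fx=6,fy=6,interpolation=cv2.INTER_CUBIC)
b=cv2.resize(cv2.imread("pics/side0.png")[185:285,250:350],None,fx=6,fy=6,interpolation=cv2.INTER_CUBIC)
cv2.imwrite("pics/ca.png",a);cv2.imwrite("pics/cb.png",b)
```

```text
(no output)
```

View pics/ca.png

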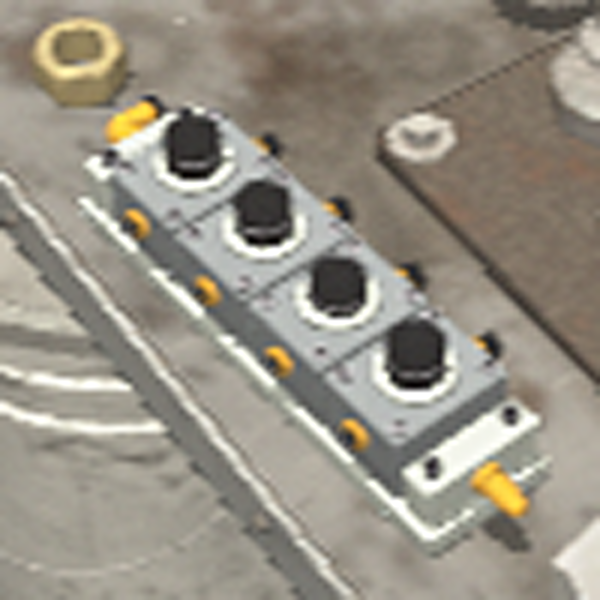

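View pics/cb.png

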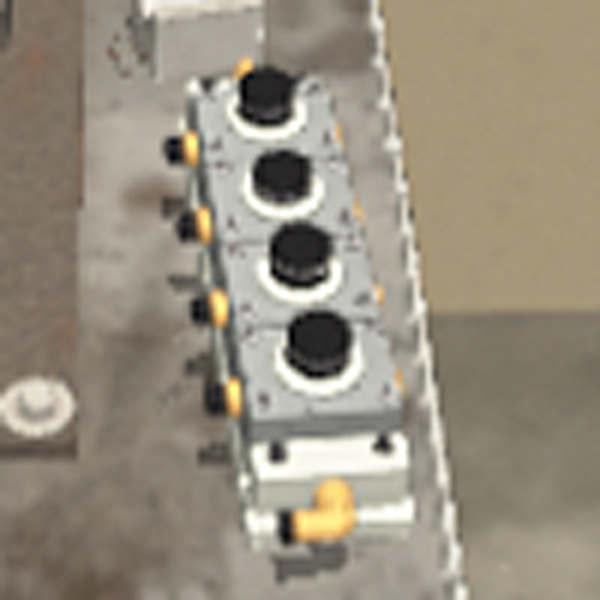

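The crops show four collars. In crop pixels, left to right, their centres are roughly (194,157), (264,221), (338,288), (414,360) in the scene view and (319,356), (299,266), (284,186), (266,105) in the side view. Next I fit the bank pose.

```bash
cat > h.py <<'E'
import numpy as np,cv2
from scipy.optimize import least_squares
from scipy.spatial.transform import Rotation as R
from station import ctrl
Y=np.array([87,29,-29,-87])/1000
def pts(p,z=.065,x=0.): 
    return np.c_[p[0]+x*np.cos(p[2])-Y*np.sin(p[2]),p[1]+x*np.sin(p[2])+Y*np.cos(p[2]),np.full(4,z)]
def err(goal):
    o=ctrl.get_obs();r=R.from_rotvec(o["tool_rot"])
    return r.inv().apply(np.array(goal)-o["tool_pos"])
E
python3 - <<'E'
from h import *
from station import optics
S=np.array([[194,157],[264,221],[338,288],[414,360.]]);T=np.array([[319,356],[299,266],[284,186],[266,105.]])
obs={"scene":(S+.5)/6-.5+[210,165],"side":(T+.5)/6-.5+[250,185]}
ims={n:optics.get_image(n) for n in obs}
def res(p,names=("scene","side"),z=.065):
    out=[]
    for n in names:
        d=ims[n];K=np.array([[d["fx"],0,d["cx"]],[0,d["fy"],d["cy"]],[0,0,1]])
        q=cv2.projectPoints(pts(p,z),d["rvec"],d["tvec"],K,d["D"])[0][:,0]
        out.append(q-obs[n])
    return np.concatenate(out).ravel()
for nm in(("scene","side"),("scene",),("side",)):
    f=least_squares(res,[.55,0,0],args=(nm,));print(nm,f.x,np.round(f.fun,2))
p=least_squares(res,[.55,0,0]).x
np.save("bank.npy",p);print(np.round(pts(p),4))
d=optics.get_image("wrist");print(d["mount"],d["fx"],d["D"])
E
```

```text
('scene', 'side') [0.45949125 0.01082466 0.08357416] [ 0.41 -0.16  0.49  0.12  0.44  0.4   0.63  0.39  0.33  0.41  0.51  0.6
  0.09  0.22  0.38  0.99]
('scene',) [0.45872157 0.01230296 0.08672687] [-0.14 -0.3  -0.02 -0.06 -0.04  0.19  0.19  0.13]
('side',) [0.46028166 0.00855691 0.08243152] [-0.06 -0.19  0.17  0.05 -0.21 -0.3   0.11  0.51]
[[ 0.4522  0.0975  0.065 ]
 [ 0.4571  0.0397  0.065 ]
 [ 0.4619 -0.0181  0.065 ]
 [ 0.4668 -0.0759  0.065 ]]
[[-5.43166131e-04 -9.54650979e-01 -2.97726743e-01  7.69403470e-02]
 [ 9.99999840e-01 -5.64845743e-04 -1.32185057e-05  1.08188143e-03]
 [-1.55550624e-04 -2.97726702e-01  9.54651133e-01 -1.42098383e-01]
 [ 0.00000000e+00  0.00000000e+00  0.00000000e+00  1.00000000e+00]] 345.7654276945516 [0.02444092 0.         0.         0.         0.        ]
```

Run:
```python
from h import *
P=pts(np.load("bank.npy"));print(err([*P[0,:2],.2]).round(4))
```

```text
[-0.3826 -0.3645  0.031 ]
```

```bash
python3 -m jog '[[[-0.035,-0.034,0],[0,0,0]],[[-0.07,-0.067,0],[0,0,0]],[[-0.105,-0.1,0],[0,0,0]],[[-0.14,-0.133,0],[0,0,0]],[[-0.175,-0.167,0],[0,0,0]]]' 0 20
python3 -m jog '[[[-0.035,-0.034,0],[0,0,0]],[[-0.07,-0.067,0],[0,0,0]],[[-0.105,-0.1,0],[0,0,0]],[[-0.14,-0.133,0.01],[0,0,0]],[[-0.175,-0.167,0.02],[0,0,0]]]'
python3 - <<'E'
from h import *
P=pts(np.load("bank.npy"));print(err([*P[0,:2],.1]).round(4),ctrl.get_obs()["tool_rot"])
E
```

```text
t: 0.75
tool_pos: [0.3345, 0.3571, 0.2313]
tool_rot: [0.6, 3.083, 0.0]
contact_force: [1.1, -0.3, 0.4]
opening: 0.0118
grip_force: 0.0
t: 1.25
tool_pos: [0.4344, 0.1365, 0.2117]
tool_rot: [0.6, 3.082, 0.001]
contact_force: [1.0, 0.3, 0.0]
opening: 0.0001
grip_force: 0.0
[-0.031  -0.0296  0.1118] [6.00090905e-01 3.08168573e+00 1.29103560e-03]
```

```bash
python3 -m jog '[[[-0.031,-0.03,0.03],[0,0,0]],[[-0.031,-0.03,0.03],[0,0,0]],[[-0.031,-0.03,0.03],[0,0,0]]]'
python3 - <<'E'
from h import *
from station import optics
o=ctrl.get_obs();d=optics.get_image("wrist");im=d["image"]
P=pts(np.load("bank.npy"));print(err([*P[0,:2],.1]).round(4))
M=d["mount"]@np.eye(4);r=R.from_rotvec(o["tool_rot"])
K=np.array([[d["fx"],0,d["cx"]],[0,d["fy"],d["cy"]],[0,0,1]])
Q=(r.inv().apply(P-o["tool_pos"])-M[:3,3])@M[:3,:3]
for u in cv2.projectPoints(Q,np.zeros(3),np.zeros(3),K,d["D"])[0][:,0]:
    print(u); cv2.drawMarker(im,tuple(int(round(v)) for v in u),(0,0,255),0,10)
cv2.imwrite("pics/w1.png",im)
E
```

```text
t: 1.55
tool_pos: [0.4506, 0.0981, 0.1803]
tool_rot: [-0.604, -3.081, 0.0]
contact_force: [-0.4, 0.0, 1.2]
opening: 0.0002
grip_force: 0.0
[-0.0017 -0.0009  0.0814]
[277.70243118 207.9009447 ]
[213.15878197 239.38284238]
[151.7832416  269.31515993]
[ 93.03398631 297.96286873]
```

View pics/w1.png

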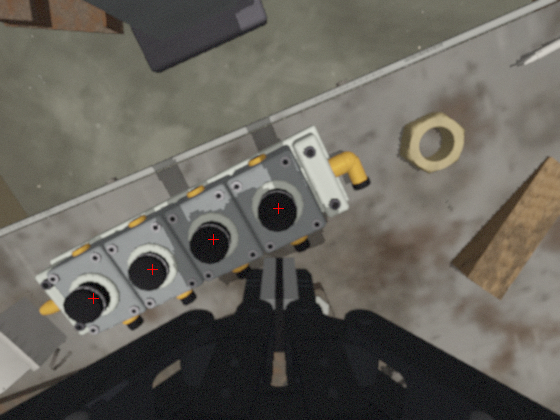

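The markers land on all four collars, so the pose is good. Next I descend above key 1 and take the force baseline.

```bash
python3 -m jog '[[[-0.002,-0.001,0.04],[0,0,0]],[[-0.002,-0.001,0.08],[0,0,0]],[[-0.002,-0.001,0.091],[0,0,0]],[[-0.002,-0.001,0.091],[0,0,0]],[[-0.002,-0.001,0.091],[0,0,0]]]'
python3 -m jog '[[[0,0,0.002],[0,0,0]],[[0,0,0.002],[0,0,0]],[[0,0,0.002],[0,0,0]]]'
python3 -m jog '[[[0,0,0.002],[0,0,0]],[[0,0,0.002],[0,0,0]],[[0,0,0.002],[0,0,0]]]'
```

```text
t: 2.1
tool_pos: [0.4538, 0.098, 0.0924]
tool_rot: [0.598, 3.081, 0.001]
contact_force: [1.0, 0.4, 0.5]
opening: -0.0003
grip_force: 0.0
t: 2.4
tool_pos: [0.4534, 0.0973, 0.0895]
tool_rot: [0.6, 3.082, 0.001]
contact_force: [-0.1, -0.4, -0.3]
opening: 0.0002
grip_force: 0.0
t: 2.7
tool_pos: [0.4525, 0.0971, 0.0862]
tool_rot: [-0.601, -3.083, 0.0]
contact_force: [-1.2, -0.2, -0.9]
opening: -0.0007
grip_force: 0.0
```

```bash
for i in 1; do :; done
python3 -m jog '[[[0,0,0.002],[0,0,0]],[[0,0,0.002],[0,0,0]]]' | grep -E "pos|force: \["
python3 -m jog '[[[0,0,0.001],[0,0,0]],[[0,0,0.001],[0,0,0]]]' | grep -E "pos|force: \["
python3 -m jog '[[[0,0,0],[0,0,0]]]' | grep -E "pos|force: \["
```

```text
tool_pos: [0.4523, 0.0972, 0.0839]
contact_force: [0.3, 0.4, -0.5]
tool_pos: [0.4525, 0.0972, 0.0831]
contact_force: [0.4, -0.8, 0.5]
tool_pos: [0.4526, 0.0972, 0.0833]
contact_force: [-0.3, -0.7, 0.5]
```

```bash
python3 -m jog '[[[0,0,0.001],[0,0,0]],[[0,0,0.001],[0,0,0]]]' | grep -E "pos|force: \["
python3 -m jog '[[[0,0,0],[0,0,0]]]' | grep -E "pos|force: \["
```

```text
tool_pos: [0.4528, 0.0972, 0.0827]
contact_force: [-1.2, 0.7, 3.7]
tool_pos: [0.4527, 0.0972, 0.0826]
contact_force: [-0.7, -0.6, 3.5]
```

Contact came at z≈0.083 with about 3.5 N, so key 1 is free. I lift off and move to key 2.

```bash
python3 -m jog '[[[0,0,-0.015],[0,0,0]],[[0,0,-0.015],[0,0,0]]]' | grep -E "pos|force: \["
python3 - <<'E'
from h import *
P=pts(np.load("bank.npy"));r=R.from_rotvec(ctrl.get_obs()["tool_rot"])
print(err([*P[1,:2],.087]).round(4), r.inv().apply(P[1]-P[0]).round(4))
E
```

```text
tool_pos: [0.4539, 0.0973, 0.0988]
contact_force: [0.5, 0.2, 0.1]
[-0.0245 -0.0522  0.0118] [-0.0262 -0.0518  0.    ]
```

```bash
python3 -m jog '[[[-0.013,-0.026,0],[0,0,0]],[[-0.026,-0.052,0],[0,0,0]],[[-0.026,-0.052,0.008],[0,0,0]],[[-0.026,-0.052,0.012],[0,0,0]],[[-0.026,-0.052,0.012],[0,0,0]]]' | grep -E "pos|force: \["
python3 -m jog '[[[0,0,0.002],[0,0,0]],[[0,0,0.002],[0,0,0]],[[0,0,0.002],[0,0,0]]]' | grep -E "pos|force: \["
python3 -m jog '[[[0,0,0.001],[0,0,0]],[[0,0,0.001],[0,0,0]],[[0,0,0.001],[0,0,0]]]' | grep -E "pos|force: \["
```

```text
tool_pos: [0.456, 0.0399, 0.0837]
contact_force: [0.4, -0.7, -0.3]
tool_pos: [0.4573, 0.0397, 0.0834]
contact_force: [0.2, 1.0, -0.6]
tool_pos: [0.4574, 0.0395, 0.0827]
contact_force: [-1.1, 1.1, 2.5]
```

```bash
python3 -m jog '[[[0,0,0.0005],[0,0,0]],[[0,0,0.0005],[0,0,0]]]' | grep -E "pos|force: \["
python3 -m jog '[[[0,0,-0.015],[0,0,0]],[[0,0,-0.015],[0,0,0]]]' | grep -E "pos|force: \["
python3 -m jog '[[[-0.013,-0.026,0],[0,0,0]],[[-0.026,-0.052,0],[0,0,0]],[[-0.026,-0.052,0.008],[0,0,0]],[[-0.026,-0.052,0.012],[0,0,0]],[[-0.026,-0.052,0.012],[0,0,0]]]' | grep -E "pos|force: \["
python3 -m jog '[[[0,0,0.002],[0,0,0]],[[0,0,0.002],[0,0,0]],[[0,0,0.002],[0,0,0]]]' | grep -E "pos|force: \["
python3 -m jog '[[[0,0,0.001],[0,0,0]],[[0,0,0.001],[0,0,0]],[[0,0,0.001],[0,0,0]]]' | grep -E "pos|force: \["
```

```text
tool_pos: [0.4574, 0.0395, 0.082]
contact_force: [-0.3, 2.6, 2.7]
tool_pos: [0.4583, 0.0389, 0.0981]
contact_force: [0.6, -0.3, -0.1]
tool_pos: [0.4605, -0.0181, 0.0831]
contact_force: [-0.4, 0.3, 1.4]
tool_pos: [0.4618, -0.0183, 0.0829]
contact_force: [0.1, -0.4, 0.9]
tool_pos: [0.4618, -0.0187, 0.0819]
contact_force: [-0.4, -0.5, 0.0]
```

```bash
python3 -m jog '[[[0,0,0.001],[0,0,0]],[[0,0,0.001],[0,0,0]],[[0,0,0.001],[0,0,0]]]' | grep -E "pos|force: \["
python3 -m jog '[[[0,0,0.001],[0,0,0]],[[0,0,0.001],[0,0,0]],[[0,0,0.001],[0,0,0]]]' | grep -E "pos|force: \["
```

```text
tool_pos: [0.4617, -0.0187, 0.0808]
contact_force: [-0.6, -1.0, -0.3]
tool_pos: [0.4617, -0.0187, 0.0797]
contact_force: [-0.8, -0.1, -0.7]
```

Key 3 shows no contact at 0.080, so it is probably the latched one. I continue gently to feel it.

```bash
python3 -m jog '[[[0,0,0.0015],[0,0,0]],[[0,0,0.0015],[0,0,0]],[[0,0,0.0015],[0,0,0]]]' | grep -E "pos|force: \["
python3 -m jog '[[[0,0,0.0005],[0,0,0]],[[0,0,0.0005],[0,0,0]],[[0,0,0.0005],[0,0,0]]]' | grep -E "pos|force: \["
```

```text
tool_pos: [0.4617, -0.0187, 0.0782]
contact_force: [-0.5, -0.5, 1.0]
tool_pos: [0.4618, -0.0187, 0.0779]
contact_force: [-0.6, -1.4, 0.2]
```

```bash
python3 -m jog '[[[0,0,0.0005],[0,0,0]],[[0,0,0.0005],[0,0,0]]]' | grep -E "pos|force: \["
```

```text
tool_pos: [0.4618, -0.0187, 0.0776]
contact_force: [-1.2, 0.5, 1.9]
```

```bash
python3 -m jog '[[[0,0,0.0003],[0,0,0]],[[0,0,0.0003],[0,0,0]]]' | grep -E "pos|force: \["
python3 -m jog '[[[0,0,0.0003],[0,0,0]]]' | grep -E "pos|force: \["
```

```text
tool_pos: [0.4619, -0.0187, 0.0773]
contact_force: [-1.6, -0.3, 4.2]
tool_pos: [0.4619, -0.0187, 0.077]
contact_force: [-1.5, 0.5, 5.0]
```

Key 3 is met about 6 mm lower, so it is the latched one. I lift and tap key 4.

```bash
python3 -m jog '[[[0,0,-0.02],[0,0,0]],[[0,0,-0.02],[0,0,0]]]' | grep -E "pos|force: \["
python3 -m jog '[[[-0.013,-0.026,0],[0,0,0]],[[-0.026,-0.052,0],[0,0,0]],[[-0.026,-0.052,0.008],[0,0,0]],[[-0.026,-0.052,0.012],[0,0,0]],[[-0.026,-0.052,0.012],[0,0,0]]]' | grep -E "pos|force: \["
python3 -m jog '[[[0,0,0.002],[0,0,0]],[[0,0,0.002],[0,0,0]],[[0,0,0.002],[0,0,0]]]' | grep -E "pos|force: \["
python3 -m jog '[[[0,0,0.001],[0,0,0]],[[0,0,0.001],[0,0,0]],[[0,0,0.001],[0,0,0]]]' | grep -E "pos|force: \["
```

```text
tool_pos: [0.4634, -0.019, 0.0985]
contact_force: [0.6, 0.3, 0.2]
tool_pos: [0.4656, -0.0762, 0.0834]
contact_force: [-0.9, 0.4, 0.1]
tool_pos: [0.4661, -0.076, 0.0828]
contact_force: [-2.5, 0.7, 3.1]
tool_pos: [0.4664, -0.0764, 0.0818]
contact_force: [-1.6, 1.5, 3.4]
```

Key 4 is free. I go back to key 3, check that it is still down, then press it home.

```bash
python3 -m jog '[[[0,0,-0.015],[0,0,0]],[[0,0,-0.015],[0,0,0]]]' | grep -E "pos|force: \["
python3 -m jog '[[[0.013,0.026,0],[0,0,0]],[[0.026,0.052,0],[0,0,0]],[[0.026,0.052,0.01],[0,0,0]],[[0.026,0.052,0.018],[0,0,0]],[[0.026,0.052,0.018],[0,0,0]]]' | grep -E "pos|force: \["
python3 -m jog '[[[0,0,0.001],[0,0,0]],[[0,0,0.001],[0,0,0]]]' | grep -E "pos|force: \["
```

```text
tool_pos: [0.4677, -0.0773, 0.0982]
contact_force: [0.9, -0.6, 0.5]
tool_pos: [0.4614, -0.0188, 0.0775]
contact_force: [0.4, 1.1, 1.3]
tool_pos: [0.4617, -0.0192, 0.0777]
contact_force: [-0.4, 0.7, 2.6]
```

Key 3 is still latched. I press it home now.

```bash
python3 -m jog '[[[0,0,0.001],[0,0,0]],[[0,0,0.002],[0,0,0]],[[0,0,0.003],[0,0,0]],[[0,0,0.0035],[0,0,0]],[[0,0,0.0035],[0,0,0]]]' | grep -E "pos|force: \["
python3 -m jog '[[[0,0,0.0005],[0,0,0]],[[0,0,0.0005],[0,0,0]]]' | grep -E "pos|force: \["
```

```text
tool_pos: [0.4618, -0.0191, 0.0745]
contact_force: [-3.0, -0.5, 5.0]
tool_pos: [0.4618, -0.0191, 0.074]
contact_force: [-3.9, -0.6, 6.1]
```

```bash
python3 -m jog '[[[0,0,0.0005],[0,0,0]],[[0,0,0.001],[0,0,0]],[[0,0,0.001],[0,0,0]]]' | grep -E "pos|force: \["
python3 -m jog '[[[0,0,0.0003],[0,0,0]],[[0,0,0.0003],[0,0,0]],[[0,0,0.0003],[0,0,0]]]' | grep -E "pos|force: \["
```

```text
tool_pos: [0.4618, -0.0191, 0.0731]
contact_force: [-2.9, -0.7, 5.2]
tool_pos: [0.4618, -0.0191, 0.073]
contact_force: [-3.6, -0.6, 6.4]
```

```bash
python3 -m jog '[[[0,0,0.0005],[0,0,0]],[[0,0,0.0005],[0,0,0]],[[0,0,0.0005],[0,0,0]],[[0,0,0.0005],[0,0,0]]]' | grep -E "pos|force: \["
```

```text
tool_pos: [0.4619, -0.0191, 0.073]
contact_force: [-4.7, -0.7, 11.2]
```

The force rose to 11 N with no further travel, so the key is on its stop. I release slowly and then lift clear.

```bash
python3 -m jog '[[[0,0,0],[0,0,0]],[[0,0,-0.004],[0,0,0]],[[0,0,-0.012],[0,0,0]],[[0,0,-0.04],[0,0,0]],[[0,0,-0.08],[0,0,0]]]' | grep -E "pos|force: \["
python3 -m jog '[[[0,0,-0.03],[0,0,0]],[[0,0,-0.03],[0,0,0]],[[0,0,-0.03],[0,0,0]]]' | grep -E "t:|pos|force: \["
python3 - <<'E'
from station import optics
import cv2,numpy as np
a=optics.get_image("wrist")["image"]
cv2.imwrite("pics/w2.png",a)
b=optics.get_image("scene")["image"][165:265,210:310]; c=optics.get_image("side")["image"][185:285,250:350]
cv2.imwrite("pics/c2.png",np.hstack([cv2.resize(x,(400,400),interpolation=2) for x in(b,c)]))
E
```

```text
tool_pos: [0.4598, -0.0183, 0.15]
contact_force: [0.2, -0.8, -0.1]
t: 12.7
tool_pos: [0.4622, -0.0187, 0.1824]
tool_rot: [0.6, 3.082, 0.0]
contact_force: [-0.0, 0.1, -0.9]
```

View pics/c2.png

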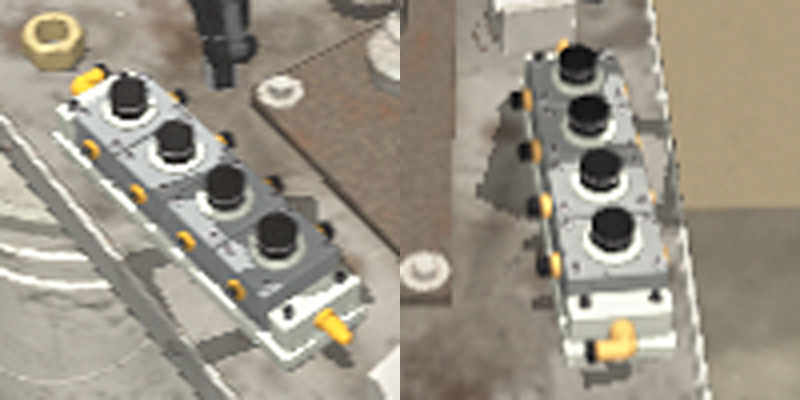

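View pics/w2.png

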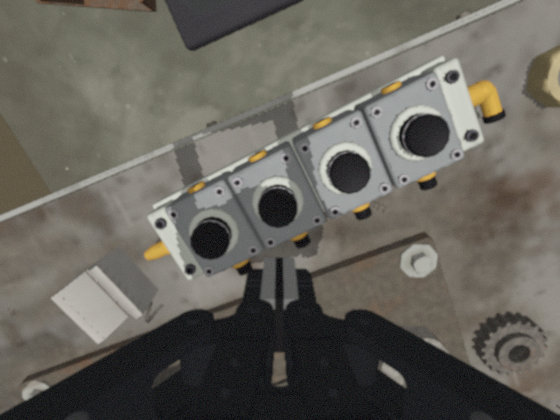

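The four caps look alike in these views. I measure the cap tops before and after to confirm key 3 rose.

Run:
```python
import cv2,numpy as np
from station import optics
for n,cs in(("scene",[(242,189),(254,200),(266,212),(279,224)]),("side",[(303,242),(300,227),(297,214),(294,200)])):
    for im in(cv2.imread(f"pics/{n}0.png"),optics.get_image(n)["image"]):
        o=[]
        for u,v in cs:
            g=im[v-8:v+7,u-2:u+3].astype(float).mean((1,2))   # vertical brightness profile
            k=np.where(g<90)[0]; i=k[0]; 
            o.append((round(v-8+i-(90-g[i])/(g[i-1]-g[i]) if i else -1,2), round(float(np.clip(120-g,0,90).sum()/90),2)))
        print(n,o)
```

```text
scene [(np.float64(183.91), 7.55), (np.float64(194.96), 7.65), (np.float64(207.6), 6.64), (np.float64(217.99), 8.32)]
scene [(np.float64(184.09), 7.0), (np.float64(195.13), 7.04), (np.float64(205.87), 8.39), (np.float64(217.72), 8.78)]
side [(np.float64(236.49), 9.32), (np.float64(221.96), 8.61), (np.float64(209.84), 6.89), (np.float64(195.72), 8.03)]
side [(np.float64(236.52), 9.08), (np.float64(221.67), 8.57), (np.float64(208.29), 8.95), (np.float64(195.66), 8.5)]
```

Key 3's cap top rose about 1.6 px in both views and the other three are unchanged, so all four keys stand free.

```bash
python3 -c "
from station import job;print(job.finish_job())"
```

```text
the job is handed in; nothing more can be done
None
```

I tapped all four keys from left to right and found key 3 latched; I then pressed it home and released it. It sprang up, all four keys now stand free, and the job is handed in, though no verdict came back; several taps read slightly over the 3 N guide, up to about 5 N on key 3, which stayed latched until the press.

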